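Hold the centrifuge lid half open

ROBOT

A 6-joint arm with a two-finger parallel gripper is mounted at the origin on the work surface. World frame = base frame: x ahead of the robot, y to its left, z up, the work surface at z = 0. Lengths are in m, angles in rad, forces in N, time in s.
With the tool pointing down it reaches from about 0.425 to 0.95 m from the base axis. Payload 3.5 kg.
Tool frame: the origin (TCP) lies at the very end of the fingers, on their centre line; the grasp point (between the pads) lies 19 mm behind it (ctrl.grip_point_offset is the distance from the TCP to the grasp point, in m); z points along the fingers, y is the line along which they close (so a half turn about z gives the same grasp; the last joint's range is limited). The gripper opens to 85 mm and grips with 20 to 120 N. Pads are 22 mm wide; open, the fingers measure 114 mm over their backs; the gripper's body (76 mm by 85 mm) begins 54 mm behind the grasp point. The pads swing forward as they close: fully open they stand 13 mm farther back than shut.
Start: joints at [-0.15, 0.286, 1.577, -0, 1.279, -0.15], TCP at [0.675, 0, 0.231] pointing down, gripper open.
Joint ranges: [-2.77, 2.77], [-0.9, 2.22], [0.21, 2.48], [-1.53, 4.67], [0.24, 2.81], [-2.84, 2.84]. Speed limits (rad/s): [2.79, 2.79, 3.14, 3.14, 3.14, 3.14].

INTERFACE

Orientations are given as a unit quaternion [x, y, z, w].
In Python, from plant import ctrl gives the robot as it stands. The module is installed in compiled form; this text tells all that it offers.
- The arm moves only by the shell command python3 -m pendant 'ROWS' [OPENING] [FORCE]. ROWS is JSON, a list of rows, each an object of numbers: "dx", "dy", "dz": the shift along the tool's x, y, z in cm; "twist": the turn about the tool's z in degrees. A call has 1 to 10 rows; each row is the pose to reach, as a shift and turn from the pose commanded when the call began, along the tool's axes at that moment; what a row does not reach only later rows make up. A row lasts 1/8 s, in which the tool goes at most 62.5 mm and 10.7 degrees, less where a joint would pass 70% of its speed; a pose out of reach is approached as far as the arm can. A call with a gripper value outside its range is refused whole. OPENING is the opening in per cent of the stroke, from 0 (shut) to 100 (fully open), set as the call begins (- or left out, the last holds). The fingers move at their own pace and stop on an object; FORCE is the grip in N (left out, the last holds). Time passes only in rows, so rows that repeat a pose let the fingers close. It gives the time, the measured TCP pose, the force, the opening and the grip force at its end, in the units of the state.
- ctrl.get_state(): the state, without advancing time (a new reading comes with each control period).
- ctrl.read_camera(name): name is "scene" or "side" or "wrist"; returns a dict with "img" (420x560x3 uint8, red, green, blue), "depth" (420x560 float32, m along the optical axis (not along the pixel's ray), 0 where there is no reading), "camera_matrix" (3x3 intrinsics, pixels), "xyz" and "rotation" of the camera in the world; the wrist camera has in their place "tool_from_camera" (4x4, takes a point from camera to tool coordinates, whose origin is the TCP and whose axes are the flange's). Camera axes: x right, y up, looking along -z (the intrinsics and any distortion apply to the point x, -y, -z); pixel columns grow to the right and rows downward; lengths in m; the calibration is good to about 2 mm. A picture is of the moment at which its call begins: read the wrist's pose just before it.
- ctrl.sign_off(): hands the job in; it is judged then, once.
The state is a dict: "time": time; "qpos": joint angles; "dq": joint speeds; "joint_efforts": joint torques, N m; "eef_pos": TCP position; "tcp_rot": TCP orientation; "contact_force": force on the tool from outside, world axes, zero at the start; "wrist_torque": the same for the moment, N m; "opening": opening from 0.0 (shut) to 1.0 (fully open); "finger_force": force on a finger pad.
Only numpy, scipy, OpenCV 4.12 (cv2) and the standard library are available. Lean on these libraries where they do the work, as an engineer would, in place of code of your own. Each camera call takes 0.05 s, during which the arm holds its last target. There are 200 camera calls.

TASK

Stop the benchtop centrifuge by turning its speed dial back until the pointer stands at the long zero mark. Only then raise the lid by its bar and hold it open at 45 degrees so that I can reach in to the rotor; the lid has no stay and falls shut by itself, so finish while still holding it there, steady, with your fingers. Leave the dial at zero and do not shift or tip the other things on the bench and on the machine.

Things in the scene. Friction and masses are not known exactly. Their poses are not given: they have to be found in the camera images.
- centrifuge: White benchtop centrifuge, fixed to the bench: 270 mm deep (x), 340 wide (y), deck 120 high. Origin: centre of its underside. Its x axis points from its front (near the robot) to its back, y to its left, z up. The lid covers the left part (machine y -35 to 155, x -90 to 85 mm), the dial is on the right part. Turned by up to 0.35 rad either way.
- lid (a joint): Angle of the lid in rad: 0 closed (level), growing as its front rises; 45 degrees = 0.785; stop at 1.3. No stay and no spring: it falls shut from every angle by its own weight (about 0.35 to 0.6 kg, some 1.5 to 3 N at the bar).
- lid_hinge (a point): Middle of the lid's hinge line, which runs along the machine's y at the back edge of the lid: machine x 85, y 60, z 120 mm.
- lid_bar (a point): Middle of the lid's handle: a level round steel bar, 12 mm thick, 120 long, along the machine's y, on an arm at each end. Lid closed: 210 mm in front of and 38 above the hinge line (machine x -125, y 60, z 158), 35 ahead of the lid's front edge, 27 above its top. Moves on a 213 mm circle about the hinge. Pinched from above it turns between the fingers, which may keep pointing down.
- dial (a joint): Speed dial angle in rad: 0 when the pointer stands at the long zero mark (towards the back of the machine, +x), growing clockwise seen from above; starts between 0.7 and 2.3, stops at -0.7 and 2.7. It stays where it is left (friction about 0.04 Nm). Zero is not at a stop.
- dial_grip (a point): On the dial's upright axis at the height to grip, 31 mm above the deck (machine x -60, y -110, z 151 mm). Black dial: round skirt of radius 24 mm, 8 high, on it a bar grip 42 mm long, 14 wide, its top 39 mm above the deck. A white line from the middle to one end of the bar is the pointer; the point's x axis runs along the bar to the pointer end.
- dropper: Small white dropper bottle, 24 mm across and 52 mm high, standing loose on the deck of the machine behind the dial. Bystander. Origin: centre of its underside.
- tube_rack: Green rack of twelve capped sample tubes, 146 x 62 mm, 101 mm high, standing loose close to the machine's right side. Bystander. Origin: centre of its underside.
- reagent_box: White reagent carton 120 x 85 mm, 75 mm high with its flap standing open to about 136 mm, close to the machine's left side. Bystander. Origin: centre of its underside.
- side_rack: White rack of ten red-capped tubes, 124 x 62 mm, 101 mm high, at the right of the bench. Bystander. Origin: centre of its underside.
- spray_bottle: Pink bottle 72 mm across, 190 mm high, at the right of the bench. Bystander. Origin: centre of its underside.
- mouse: White computer mouse, 100 x 58 mm, 31 mm high, at the left of the bench. Bystander. Origin: centre of its underside.
- pen_cup: Empty grey plastic cup, 72 mm across, 95 mm high, at the left of the bench. Bystander. Origin: centre of its underside.

How it is judged:
On the way, in this order (a step that is already met when the one before it is completed fails the run):
1. the speed dial reads zero (within 0.12 rad) with the lid still shut (value of joint dial between -0.12 and 0.12 rad and value of joint lid below 0.05 rad), for 0.3 s.
2. the fingers have the lid at 45 degrees (within 6 degrees) (value of joint lid between 0.68 and 0.89 rad and contact force between lid and the fingers above 0.5 N), for 0.3 s.
At the end, for the whole second after the job is handed in: The lid stands at 45 degrees within 6 degrees (0.68 to 0.89 rad), still (slower than 0.1 rad/s), borne by the robot's fingers (contact force above 0.5 N), and the speed dial stands at zero within 0.12 rad (all of step 2 and value of joint dial between -0.12 and 0.12 rad and velocity of joint lid between -0.1 and 0.1 rad/s); the arm keeps its last pose, push and grip.
It fails at once if the lid is raised (by more than 0.1 rad) while the dial is off zero (by more than 0.15 rad) (value of joint lid above 0.1 rad and (value of joint dial above 0.15 rad or value of joint dial below -0.15 rad)).
It fails at once if a bystander is shifted (dropper by 20 mm, the others by 30 mm) or tipped (distance of any of tube_rack, side_rack, reagent_box, spray_bottle, mouse, pen_cup from where it was at the start of the episode above 0.03 m or angle between any of tube_rack, side_rack, reagent_box, dropper, spray_bottle, mouse, pen_cup's own z axis and vertical above 0.35 rad or distance of dropper from where it was at the start of the episode above 0.02 m).
It also fails if it takes over 72 s, if anything falls off the work surface, if the arm or the gripper's body presses on something with over 40 N, if the wrist force passes 120 N, or if a joint passes its speed limit or range.

## Working session

There is one attempt and no reset: what is moved stays moved. The work goes in short steps, Python scripts to look and compute and a shell command to move; the robot and the scene stay as the last step left them, time stands still between calls to the robot, and variables do not carry over. Pictures are saved under pics/ and viewed, at most 10 in all, crops included, and the job is handed in when it is done.

```bash
mkdir -p pics; cat > h.py <<'E'
import numpy as np, cv2
from plant import ctrl
from scipy.spatial.transform import Rotation as R
def cam(name):
    s=ctrl.get_state(); c=ctrl.read_camera(name)
    if name=='wrist':
        T=np.eye(4);T[:3,:3]=R.from_quat(s['tcp_rot']).as_matrix();T[:3,3]=s['eef_pos'];T=T@np.array(c['tool_from_camera'])
        c['R'],c['t']=T[:3,:3],T[:3,3]
    else:
        r=np.array(c['rotation']); c['R']=r if r.shape==(3,3) else R.from_quat(r).as_matrix(); c['t']=np.array(c['xyz'])
    return c
def cloud(c):
    d=c['depth'];K=np.array(c['camera_matrix']);v,u=np.mgrid[:d.shape[0],:d.shape[1]]
    p=np.stack([(u-K[0,2])/K[0,0]*d,-(v-K[1,2])/K[1,1]*d,-d],-1)
    w=p@c['R'].T+c['t'];w[d==0]=np.nan
    return w
def proj(c,P):
    K=np.array(c['camera_matrix']);q=(np.atleast_2d(P)-c['t'])@c['R']
    return np.c_[K[0,0]*q[:,0]/-q[:,2]+K[0,2],K[1,1]*-q[:,1]/-q[:,2]+K[1,2]]
def save(c,f): cv2.imwrite(f,c['img'][:,:,::-1])
E
python3 - <<'E'
from h import *
print(ctrl.get_state())
a=cam('scene');b=cam('wrist');save(a,'pics/a.png')
for n,c in (('scene',a),('wrist',b)):
    np.savez('pics/'+n,cl=cloud(c))
    print(n,c['t'],c['camera_matrix'],{k:v for k,v in c.items() if k not in('img','depth','R','t','camera_matrix')})
cv2.imwrite('pics/ab.png',cv2.hconcat([a['img'],b['img']])[:,:,::-1][:, :]) 
im=cv2.imread('pics/ab.png');cv2.imwrite('pics/b.png',b['img'][:,:,::-1])
E
```

```text
{'time': 0.0, 'qpos': array([-1.50008267e-01,  2.87175229e-01,  1.57816963e+00, -7.05413178e-06,
        1.27856149e+00, -1.50011789e-01]), 'dq': array([ 2.89849742e-03,  9.21328337e-04, -4.90242298e-04,  5.65181567e-05,
       -6.30201311e-04,  9.47819489e-04]), 'joint_efforts': array([-1.79628755e-04, -4.05981302e+01, -2.92628127e+01, -1.54224781e-04,
        5.81841552e-03,  3.74769741e-06]), 'eef_pos': array([6.74355392e-01, 1.19738053e-04, 2.29944769e-01]), 'tcp_rot': array([ 7.07104341e-01,  7.07108275e-01, -6.89296547e-04, -9.29077322e-04]), 'contact_force': array([ 0.04253328, -0.34783287,  0.55676135]), 'wrist_torque': array([-0.02641604,  0.00869054, -0.00661029]), 'finger_force': 0.0, 'opening': 1.002851814379242}
scene [ 1.60719811 -0.48315599  1.63884226] [[514.92817022   0.         272.74745591]
 [  0.         514.92817022 208.09663798]
 [  0.           0.           1.        ]] {'xyz': array([ 1.60719811, -0.48315599,  1.63884226]), 'rotation': array([0.26836694, 0.16302166, 0.5134089 , 0.79863285])}
wrist [0.67580784 0.08350079 0.37095464] [[297.97093237   0.         277.72889891]
 [  0.         297.97093237 210.9610396 ]
 [  0.           0.           1.        ]] {'tool_from_camera': array([[-1.16568748e-04,  9.44439736e-01,  3.28684607e-01,
         8.34317012e-02],
       [ 9.99999913e-01,  2.41385297e-04, -3.38942337e-04,
         1.11967701e-03],
       [-3.99450243e-04,  3.28684539e-01, -9.44439683e-01,
        -1.40982348e-01],
       [ 0.00000000e+00,  0.00000000e+00,  0.00000000e+00,
         1.00000000e+00]])}
```

View pics/a.png

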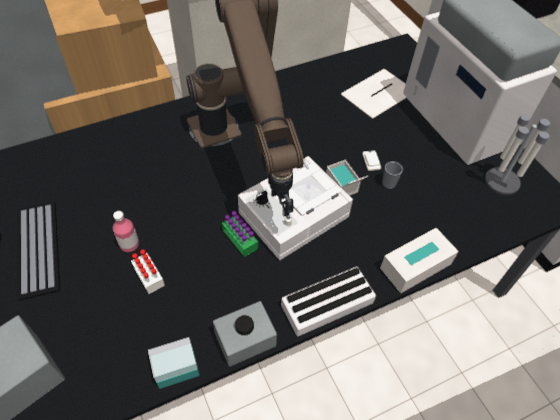

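View pics/b.png

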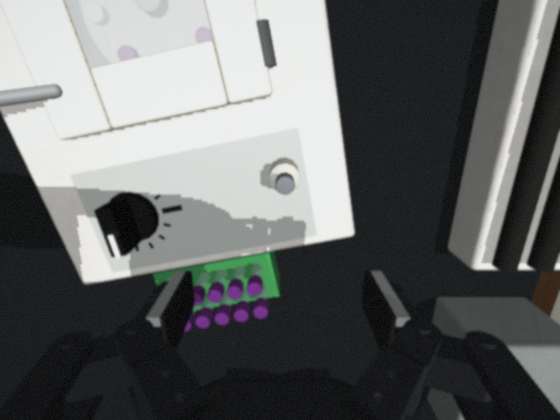

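The wrist picture is aligned with the world (right = +x, up = +y). The deck corners are at about (83,282) front right and (354,235) back right. The dial is at (125,217), its pointer end at (113,245) and the zero mark at (172,209). The bar end is at (60,92) and the dropper at (285,178).

```bash
cat >> h.py <<'E'
def ray(c,uv,z):
    K=np.array(c['camera_matrix']);uv=np.atleast_2d(uv).astype(float)
    d=np.c_[(uv[:,0]-K[0,2])/K[0,0],-(uv[:,1]-K[1,2])/K[1,1],-np.ones(len(uv))]@c['R'].T
    return c['t']+d*((z-c['t'][2])/d[:,2])[:,None]
E
python3 - <<'E'
from h import *
c=cam('wrist')
fr,br,b2=ray(c,[[83,282],[354,235],[326,0]],.12)
print(fr,br,b2,np.linalg.norm(br-fr)); e=br-fr; print('yaw',np.arctan2(e[1],e[0]), np.arctan2(-(b2-br)[0],(b2-br)[1]))
y=np.arctan2(e[1],e[0]); Rm=R.from_euler('z',y).as_matrix()
o=(fr+br)/2+Rm@[0,.17,0]; o[2]=0; print('origin',o)
pts={'dial':[-.06,-.11,.151],'bar':[-.125,.06,.158],'barend':[-.125,0,.158],'hinge':[.085,.06,.12]}
for k,p in pts.items(): w=o+Rm@p; print(k,w,proj(c,w))
w=cloud(c);print(w[217,125],w[178,285],w[92,50],w[150,200])
im=cv2.resize(c['img'][130:300,50:250],(800,680),interpolation=cv2.INTER_CUBIC)[:600]
cv2.imwrite('pics/c.png',im[:,:,::-1])
E
```

```text
[ 0.48570539 -0.0771173   0.12      ] [ 0.74532614 -0.02709526  0.12      ] [0.7099366  0.15606948 0.12      ] 0.2643958013517332
yaw 0.19034103330889457 0.19085977098708617
origin [0.58335282 0.11482349 0.        ]
dial [ 0.54524775 -0.00454152  0.151     ] [[114.05521232 224.59090437]]
bar [0.44925873 0.15009065 0.158     ] [[-97.21899452  -9.43458144]]
barend [0.46061035 0.09117426 0.158     ] [[-43.81637735  95.25796066]]
hinge [0.65546608 0.18982134 0.12      ] [[248.36536983 -58.46574547]]
[ 0.55048784 -0.00117923  0.14269467] [0.68044878 0.03775096 0.17063312] [0.50744347 0.094231   0.13495173] [0.61035872 0.0498277  0.11901294]
```

View pics/c.png

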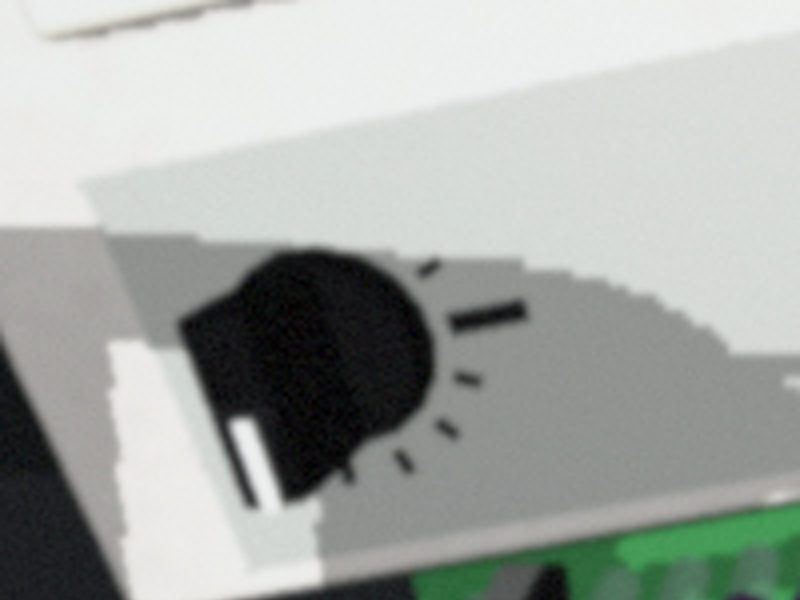

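Crop: the pointer line runs from (110,235) to (118,257.5) in full-image pixels, pointing to the rear-right, and the long mark runs from (162,211) to (181,207).

```bash
python3 - <<'E'
from h import *
c=cam('wrist')
p=ray(c,[[110,235],[118,257.5]],.159);d=p[1]-p[0];print(p,np.linalg.norm(d),np.degrees(np.arctan2(d[1],d[0])))
m=ray(c,[[162,211],[181,207]],.12);e=m[1]-m[0];print(m,np.degrees(np.arctan2(e[1],e[0])))
w=cloud(c); s=(w[...,2]>.155)&(w[...,2]<.163)&(np.hypot(w[...,0]-.545,w[...,1])<.05)
q=w[s][:,:2];print(len(q),cv2.minAreaRect(q.astype(np.float32)),q.mean(0))
s=cam('scene');w=cloud(s)
# objects near machine
g=w[(np.abs(w[...,0]-.6)<.3)&(np.abs(w[...,1]-.1)<.3)]
for lo,hi in((.09,.105),(.115,.125),(.15,.165)):
  q=g[(g[:,2]>lo)&(g[:,2]<hi)];print(lo,q.min(0),q.max(0))
E
```

```text
[[ 0.54530993 -0.01010815  0.159     ]
 [ 0.54807836 -0.02966763  0.159     ]] 0.01975443116003548 -81.94392241212252
[[ 5.72132772e-01 -3.93146082e-03  1.20000000e-01]
 [ 5.89515249e-01 -1.60393425e-04  1.20000000e-01]] 12.240435446968778
892 ((0.5447102785110474, -0.008954167366027832), (0.014914109371602535, 0.0424240380525589), 8.132699966430664) [ 0.54504215 -0.00785565]
0.09 [ 0.48528591 -0.16259798  0.09001518] [0.74488284 0.38618745 0.10494254]
0.115 [ 0.41717701 -0.08410727  0.11500236] [0.74434961 0.3559414  0.12499937]
0.15 [ 0.45351392 -0.03460803  0.1502594 ] [0.68969859 0.20603185 0.16436003]
```

```bash
python3 -m pendant '[{"dx":-0.3,"dy":-4,"dz":0,"twist":-4},{"dx":-0.6,"dy":-9,"dz":0,"twist":-8},{"dx":-0.9,"dy":-13,"dz":2,"twist":-8},{"dx":-0.9,"dy":-13,"dz":3,"twist":-8},{"dx":-0.9,"dy":-13,"dz":3,"twist":-8}]' 60 40; python3 - <<'E'
from h import *
c=cam('wrist');save(c,'pics/d.png')
w=cloud(c)
s=(w[...,2]>.155)&(w[...,2]<.163)&(np.hypot(w[...,0]-.545,w[...,1])<.05)
q=w[s][:,:2];print(len(q),cv2.minAreaRect(q.astype(np.float32)),ctrl.get_state()['eef_pos'])
E
```

```text
time: 0.88
eef_pos: [0.5452, -0.009, 0.2009]
tcp_rot: [0.656, 0.755, -0.0, -0.0]
contact_force: [0.9, -0.0, 0.3]
opening: 0.6
finger_force: 0.0
1148 ((0.5440652966499329, -0.009190695360302925), (0.013906861655414104, 0.04310509189963341), 9.075592041015625) [ 0.54609221 -0.00912025  0.20186709]
```

View pics/d.png

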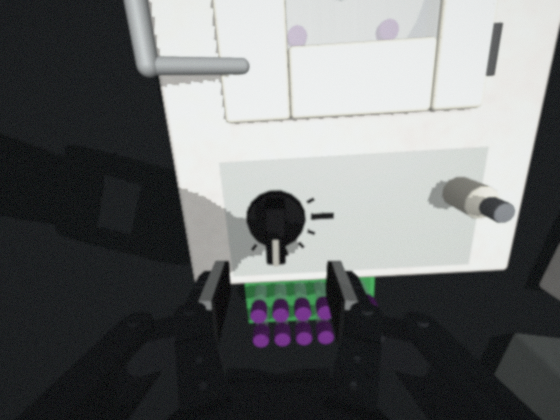

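The wrist view shows the dial squarely between the fingers, its bar upright at (277,235) and the zero mark at (311–334,216). The lid bar's right end is at (148,66).

```bash
python3 - <<'E'
from h import *
c=cam('wrist')
m=ray(c,[[311,216.2],[334,215.2]],.12);e=m[1]-m[0];print(np.degrees(np.arctan2(e[1],e[0])))
e=ray(c,[[195,283],[508,268]],.12);print(e,np.linalg.norm(e[1]-e[0]),np.degrees(np.arctan2(*(e[1]-e[0])[[1,0]])))
e=ray(c,[[146,66],[137,0]],.158);print(e)
E
python3 -m pendant '[{"dz":3},{"dz":5},{"dz":6.6},{"dz":6.6},{"dz":6.6}]'
python3 -m pendant '[{"dz":0},{"dz":0},{"dz":0},{"dz":0}]' 0 40
```

```text
10.611857828203762
[[ 0.48471644 -0.07852371  0.12      ]
 [ 0.74727533 -0.02707097  0.12      ]] 0.2675528988481327 11.087544336474009
[[0.45926593 0.08486142 0.158     ]
 [0.45473301 0.11599821 0.158     ]]$[0]: bad value
$[0]: bad value
```

```bash
python3 -m pendant '[{"dx":0,"dy":-0.1,"dz":3,"twist":0},{"dx":0,"dy":-0.1,"dz":5,"twist":0},{"dx":0,"dy":-0.1,"dz":6.7,"twist":0},{"dx":0,"dy":-0.1,"dz":6.7,"twist":0},{"dx":0,"dy":-0.1,"dz":6.7,"twist":0}]'
python3 -m pendant '[{"dx":0,"dy":0,"dz":0,"twist":0},{"dx":0,"dy":0,"dz":0,"twist":0},{"dx":0,"dy":0,"dz":0,"twist":0},{"dx":0,"dy":0,"dz":0,"twist":0}]' 0 40
```

```text
time: 1.6
eef_pos: [0.545, -0.0093, 0.1353]
tcp_rot: [0.656, 0.755, 0.0, 0.001]
contact_force: [0.3, 0.0, -0.2]
opening: 0.6
finger_force: 0.0
time: 2.1
eef_pos: [0.5434, -0.0093, 0.1353]
tcp_rot: [0.656, 0.755, -0.001, -0.001]
contact_force: [-4.7, -0.5, 5.6]
opening: 0.154
finger_force: 40.7
```

```bash
python3 -m pendant '[{"dx":0,"dy":0,"dz":0,"twist":-9},{"dx":0,"dy":0,"dz":0,"twist":-18},{"dx":0,"dy":0,"dz":0,"twist":-28},{"dx":0,"dy":0,"dz":0,"twist":-37},{"dx":0,"dy":0,"dz":0,"twist":-46},{"dx":0,"dy":0,"dz":0,"twist":-55},{"dx":0,"dy":0,"dz":0,"twist":-64},{"dx":0,"dy":0,"dz":0,"twist":-73},{"dx":0,"dy":0,"dz":0,"twist":-83},{"dx":0,"dy":0,"dz":0,"twist":-92}]'
python3 -m pendant '[{"dx":0,"dy":0,"dz":0,"twist":0},{"dx":0,"dy":0,"dz":0,"twist":0}]'
python3 -m pendant '[{"dx":0,"dy":0,"dz":0,"twist":0},{"dx":0,"dy":0,"dz":0,"twist":0},{"dx":0,"dy":0,"dz":0,"twist":0},{"dx":0,"dy":0,"dz":-3,"twist":0},{"dx":0,"dy":0,"dz":-7,"twist":0},{"dx":0,"dy":0,"dz":-7,"twist":0},{"dx":0,"dy":0,"dz":-7,"twist":0}]' 55
python3 - <<'E'
from h import *
c=cam('wrist');save(c,'pics/e.png')
w=cloud(c)
s=(w[...,2]>.155)&(w[...,2]<.163)&(np.hypot(w[...,0]-.545,w[...,1])<.05)
q=w[s][:,:2];print(len(q),cv2.minAreaRect(q.astype(np.float32)))
E
```

```text
time: 3.35
eef_pos: [0.5444, -0.0077, 0.1353]
tcp_rot: [-0.089, 0.996, 0.002, 0.001]
contact_force: [-1.2, 4.5, 3.3]
opening: 0.157
finger_force: 40.4
time: 3.6
eef_pos: [0.5445, -0.0077, 0.1353]
tcp_rot: [-0.086, 0.996, 0.001, 0.001]
contact_force: [-0.9, 5.5, 3.3]
opening: 0.157
finger_force: 40.6
time: 4.47
eef_pos: [0.5436, -0.0092, 0.2036]
tcp_rot: [-0.087, 0.996, 0.0, -0.0]
contact_force: [0.1, 0.0, -0.7]
opening: 0.547
finger_force: 0.0
1111 ((0.543708860874176, -0.009447148069739342), (0.04216333478689194, 0.013522565364837646), 9.489984512329102)
```

View pics/e.png

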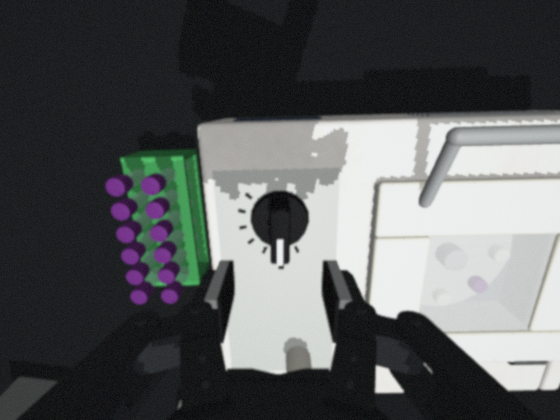

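The pointer at (280,262) covers the zero mark at (281,267), so the dial reads zero to within about 1.5°, and the bystanders have not moved. The lid bar's right corner is at (455,136). Next I go above the bar and turn the wrist back.

```bash
python3 -m pendant '[{"dx":0.7,"dy":1.7,"dz":-1,"twist":9},{"dx":1.4,"dy":3.4,"dz":-1,"twist":18},{"dx":2,"dy":5,"dz":-1,"twist":27},{"dx":2.7,"dy":6.8,"dz":-1,"twist":36},{"dx":3.4,"dy":8.5,"dz":-1,"twist":45},{"dx":4.1,"dy":10.2,"dz":-1,"twist":54},{"dx":4.8,"dy":12,"dz":-1,"twist":63},{"dx":5.5,"dy":13.7,"dz":-1,"twist":72},{"dx":6.2,"dy":15.4,"dz":-1,"twist":81},{"dx":6.8,"dy":16.9,"dz":-1,"twist":89}]' 50
python3 -m pendant '[{"dx":0,"dy":0,"dz":0,"twist":0},{"dx":0,"dy":0,"dz":0,"twist":0}]'
python3 - <<'E'
from h import *
c=cam('wrist');save(c,'pics/f.png')
w=cloud(c)
y=np.radians(11);h=np.array([.448,.1455]);l=(w[...,:2]-h)@np.array([[np.cos(y),-np.sin(y)],[np.sin(y),np.cos(y)]])
s=(w[...,2]>.157)&(w[...,2]<.172)&(abs(l[...,0])<.02)&(abs(l[...,1])<.08)
q=w[s];print(len(q),cv2.minAreaRect(q[:,:2].astype(np.float32)),q[:,2].max(),ctrl.get_state()['qpos'])
E
```

```text
time: 5.78
eef_pos: [0.4463, 0.1459, 0.2124]
tcp_rot: [0.638, 0.77, -0.001, -0.001]
contact_force: [-0.1, 0.2, -0.5]
opening: 0.502
finger_force: 0.0
time: 6.02
eef_pos: [0.4475, 0.1451, 0.2135]
tcp_rot: [0.635, 0.772, -0.001, -0.0]
contact_force: [0.1, -0.0, -0.5]
opening: 0.496
finger_force: 0.0
2845 ((0.44865134358406067, 0.1459568738937378), (0.01649336703121662, 0.1294241100549698), 11.198155403137207) 0.16397388460233128 [ 9.73340243e-02 -1.61564143e-01  2.08018620e+00 -3.00008260e-04
  1.22397560e+00 -9.56204288e-02]
```

View pics/f.png

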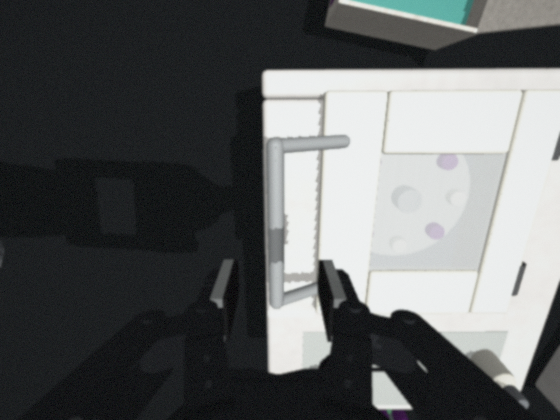

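The bar at column 275 lies between the fingers, and its measured centre (0.4487, 0.146), top z 0.164 and yaw of 11.2° match the expected values. I descend and pinch.

```bash
python3 -m pendant '[{"dx":0.1,"dy":0.1,"dz":3,"twist":0},{"dx":0.1,"dy":0.1,"dz":5,"twist":0},{"dx":0.1,"dy":0.1,"dz":6.5,"twist":0},{"dx":0.1,"dy":0.1,"dz":7.4,"twist":0},{"dx":0.1,"dy":0.1,"dz":7.4,"twist":0},{"dx":0.1,"dy":0.1,"dz":7.4,"twist":0}]'
python3 -m pendant '[{"dx":0,"dy":0,"dz":0,"twist":0},{"dx":0,"dy":0,"dz":0,"twist":0},{"dx":0,"dy":0,"dz":0,"twist":0},{"dx":0,"dy":0,"dz":0,"twist":0}]' 0 50
python3 - <<'E'
import numpy as np
r=np.hypot(.21,.038);a0=np.arctan2(.038,.21)
for d in range(5,46,5):
    a=a0+np.radians(d);print(d,round((.21-r*np.cos(a))*100,2),round(-(r*np.sin(a)-.038)*100,2))
E
```

```text
time: 6.82
eef_pos: [0.4491, 0.1467, 0.1411]
tcp_rot: [0.636, 0.772, 0.001, 0.001]
contact_force: [-0.6, -0.6, 0.0]
opening: 0.498
finger_force: 0.0
time: 7.32
eef_pos: [0.4456, 0.1462, 0.1408]
tcp_rot: [0.636, 0.772, -0.004, -0.003]
contact_force: [-9.7, -3.4, 9.1]
opening: 0.118
finger_force: 48.7
5 0.41 -1.82
10 0.98 -3.59
15 1.7 -5.31
20 2.57 -6.95
25 3.57 -8.52
30 4.71 -9.99
35 5.98 -11.36
40 7.36 -12.61
45 8.84 -13.74
```

```bash
python3 -m pendant '[{"dx":0,"dy":-0.3,"dz":0,"twist":0},{"dx":0,"dy":-0.1,"dz":-0.9,"twist":0},{"dx":0,"dy":0.1,"dz":-1.8,"twist":0},{"dx":0,"dy":0.4,"dz":-2.7,"twist":0},{"dx":0,"dy":0.7,"dz":-3.6,"twist":0},{"dx":0,"dy":1,"dz":-4.5,"twist":0},{"dx":0,"dy":1.4,"dz":-5.3,"twist":0},{"dx":0,"dy":1.8,"dz":-6.1,"twist":0},{"dx":0,"dy":2.3,"dz":-7,"twist":0}]'
python3 -m pendant '[{"dx":0,"dy":0,"dz":0,"twist":0}]'
```

```text
time: 8.45
eef_pos: [0.4698, 0.1511, 0.2106]
tcp_rot: [0.636, 0.772, -0.002, -0.002]
contact_force: [-5.2, 0.1, -0.7]
opening: 0.119
finger_force: 48.6
time: 8.57
eef_pos: [0.4704, 0.1511, 0.2115]
tcp_rot: [0.636, 0.772, -0.001, -0.001]
contact_force: [-7.0, -1.4, -0.3]
opening: 0.121
finger_force: 48.8
```

```bash
python3 -m pendant '[{"dx":0,"dy":0.3,"dz":-0.8,"twist":0},{"dx":0,"dy":0.8,"dz":-1.5,"twist":0},{"dx":0,"dy":1.4,"dz":-2.2,"twist":0},{"dx":0,"dy":1.9,"dz":-2.9,"twist":0},{"dx":0,"dy":2.5,"dz":-3.6,"twist":0},{"dx":0,"dy":3.2,"dz":-4.3,"twist":0},{"dx":0,"dy":3.9,"dz":-4.9,"twist":0},{"dx":0,"dy":4.6,"dz":-5.6,"twist":0},{"dx":0,"dy":5.3,"dz":-6.2,"twist":0},{"dx":0,"dy":6,"dz":-6.7,"twist":0}]'
python3 -m pendant '[{"dx":0,"dy":0,"dz":0,"twist":0},{"dx":0,"dy":0,"dz":0,"twist":0},{"dx":0,"dy":0,"dz":0,"twist":0},{"dx":0,"dy":0,"dz":0,"twist":0}]'
python3 - <<'E'
from h import *
s=ctrl.get_state();print(s['eef_pos'],s['contact_force'],s['finger_force'],s['time'])
c=cam('scene');a=cam('side')
w=cloud(c)
o=np.array([.5821,.1105,0]);Rm=R.from_euler('z',11,degrees=True).as_matrix()
l=(w-o)@Rm
m=(l[...,0]>-.06)&(l[...,0]<.075)&(l[...,1]>-.03)&(l[...,1]<.15)&(l[...,2]>.13)&(l[...,2]<.32)
q=l[m];print(len(q))
for y0 in(-.03,.0,.03,.06,.09,.12):
    k=q[(q[:,1]>y0)&(q[:,1]<y0+.03)]
    if len(k)>20: print(y0,len(k),np.degrees(np.arctan(np.polyfit(k[:,0],k[:,2],1)[0])))
im=cv2.hconcat([cv2.resize(c['img'][130:290,200:400],(400,320)),cv2.resize(a['img'],(400,300))[:300] if 0 else cv2.resize(a['img'],(400,320))])
cv2.imwrite('pics/g.png',im[:,:,::-1])
E
```

```text
time: 9.82
eef_pos: [0.5299, 0.1632, 0.2807]
tcp_rot: [0.636, 0.772, 0.0, -0.001]
contact_force: [-7.7, 0.8, 5.6]
opening: 0.118
finger_force: 48.7
time: 10.32
eef_pos: [0.5299, 0.1631, 0.2807]
tcp_rot: [0.636, 0.772, 0.0, -0.0]
contact_force: [-7.5, 0.9, 5.6]
opening: 0.117
finger_force: 49.4
[0.52991849 0.16313731 0.28068339] [-7.50020861  0.94125346  5.6025929 ] 49.37261939048767 10.325
1989
-0.03 355 -47.58549881002434
0.0 332 -49.098141542185765
0.03 371 -52.07123506710632
0.06 307 -45.73165031331195
0.09 332 -46.01298347530131
0.12 292 -44.425856292899354
```

View pics/g.png

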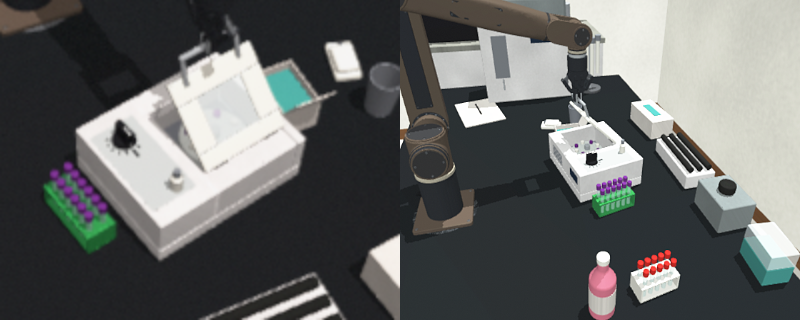

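The lid stands open at about 45° with the fingers on its bar. Height, forward travel and depth all agree, and the arm is still. The dial and the bystanders are unchanged, so I hand in.

```bash
python3 -c "
from plant import ctrl
print(ctrl.sign_off())"
```

```text
the job is handed in; nothing more can be done
None
```

The dial is back at zero (within about 1.5° by camera), the lid is held open at about 45° by the fingers, no bystander was seen to move, and the job was handed in at about 10 s; no verdict came back.

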